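# Stopper the binder can and swing its clamp over

## Task

Close the open binder can: take the one stopper that fits its neck, set it in until its flange sits flat on the rim, and let go of it. Then push the can's swing arm round over the stopper to its stop, so that its sprung pad snaps into the socket on top of the stopper's head. Keep the can upright and about where it is, and leave the other two stoppers standing where they are.

Things in the scene. Friction and masses are not known exactly. Their poses are not given: they have to be found in the camera images.
- binder_can: Loose 3 kg bare steel can, 120 mm across, 112 mm tall to its neck's rim. Origin: centre of its underside; z up; x towards the lift loop low on its back (reaches 87 mm out). Wall upright to 62 mm height, then a shoulder slopes in to the neck, 47 mm across from 90 mm up. An upright 11 mm post (19 mm at its foot) stands on the shoulder at y = +50 mm, 184 mm high; the swing arm turns on it.
- neck_rim (a point): Centre of the open mouth of the can, level with the rim, 112 mm above the table. The bore is 36 mm in diameter, 47 mm across outside. Axes as the can's.
- swing_arm (a joint): Angle of the steel arm that turns level on the can's post, rad: 0 = over the neck, pointing to the can's -y, against its stop (closed); grows as it swings out to the can's -x side, at most 1.8; starts about 1.5 (pointing to -x). Light friction (0.04 N m): stays where left. Bar 12 x 12 mm, 159 to 171 mm high, 68 mm long from the post's axis. The pad snaps into the stopper at a 3 to 5 N push.
- clamp_sleeve (a point): Point on the arm's centre line, 50 mm from the post's axis, 165 mm above the table, in an upright sleeve 16 mm in diameter (159 to 176 mm high). At the arm's end, 62 to 68 mm from the post, an upright lug 12 mm wide rises to 185 mm. The arm's axes: -y points from the post to its end; it closes towards its +x. Push its -x side (bar, sleeve or lug) to close it.
- clamp_pad: White ball-ended nylon pad, 15 mm across, under the arm's sleeve, on an upright spring (1.4 N preload, 0.7 N per mm, 6 mm travel up). Origin: its tip, 138 mm above the table when free; z up. The seated medium stopper's crown stands 141 mm above the table, so the pad rides up it, snaps 2 mm down into the socket and presses with about 2 N. Its spindle rises to 180 mm.
- stopper_small: Loose stopper, black rubber plug, dark steel flange and stem, black plastic head, standing on its plug: plug 19 mm in diameter at the foot, 24 mm at the top, 22 mm long; flange 31 mm in diameter, 5 mm thick; stem 12 mm long; round head 24 mm in diameter, 11 mm high; 50 mm tall. Origin: centre of its foot, z up.
- stopper_medium: Like the small one but: plug 26 mm in diameter at the foot, 33.4 mm at the top, 26 mm long; flange 46 mm in diameter, 5 mm thick; stem 16.5 mm in diameter, 12 mm long; round head 30 mm in diameter, its straight side 43 to 51 mm above the foot, then a low cone to a crown with a 10 mm wide, 2 mm deep socket; 55 mm tall; about 60 g. Origin: centre of its foot, z up.
- stopper_medium_flange (a point): Centre of the flange's underside of the medium stopper, 26 mm above its foot; the flange rests on the can's rim when it is home.
- stopper_medium_head (a point): Centre of the crown (the top) of the medium stopper's head, 55 mm above its foot, 29 mm above its flange's underside, 24 mm above its flange's top. Grip the head's side from above with the fingertips clear of the flange.
- stopper_large: Like the small one but: plug 39 mm in diameter at the foot, 45 mm at the top, 30 mm long; flange 58 mm in diameter, 5 mm thick; stem 12 mm long; head 36 mm in diameter, 14 mm high; 61 mm tall. Origin: centre of its foot, z up.
Things that resemble listed ones, but are neither listed nor needed, are in the scene too. Leave any orange or yellow look-alike of the stopper_medium alone. Leave any blue look-alike of the stopper_small alone.

How it is judged (in metres and radians):
On the way, in this order (a step that is already met when the one before it is completed fails the run):
1. the medium stopper is home in the can's neck and let go, with the swing arm still open (horizontal distance between stopper_medium_flange and neck_rim below 0.004 m and z of stopper_medium_flange in the frame of neck_rim below 0.003 m and angle between the z axis of stopper_medium and the z axis of binder_can, either way round below 0.07 rad and contact force between the fingers and stopper_medium below 0.1 N and value of joint swing_arm above 0.8 rad), for 0.2 s.
2. the swing arm is over the neck against its stop and its pad bears on the stopper (value of joint swing_arm below 0.06 rad and contact force between clamp_pad and stopper_medium above 0.8 N), for 0.2 s.
At the end, for the whole second after the job is handed in: Medium stopper in the neck: flange within 3 mm of the rim, 4 mm of centre, 0.07 rad of square. Swing arm within 0.06 rad of its stop, pad pressing over 0.8 N. Can still, upright (0.05 rad), within 50 mm of its start; other stoppers upright (0.1 rad), within 30 mm of theirs (all of step 2 and horizontal distance between stopper_medium_flange and neck_rim below 0.004 m and z of stopper_medium_flange in the frame of neck_rim below 0.003 m and angle between the z axis of stopper_medium and the z axis of binder_can, either way round below 0.07 rad and angle between binder_can's own z axis and vertical below 0.05 rad and distance of binder_can from where it was at the start of the episode below 0.05 m and angle between each of stopper_small, stopper_large's own z axis and vertical below 0.1 rad and distance of each of stopper_small, stopper_large from where it was at the start of the episode below 0.03 m and linear speed of binder_can below 0.01 m/s); the robot touches nothing.
It fails at once if the can is tipped by more than 0.25 rad (angle between binder_can's own z axis and vertical above 0.25 rad).
It fails at once if one of the other stoppers is knocked over (angle between any of stopper_small, stopper_large's own z axis and vertical above 0.6 rad).
It also fails if it takes over 56 s, if anything falls off the work surface, if the arm or the gripper's body presses on something with over 40 N, if the wrist force passes 120 N, or if a joint passes its speed limit or range.

## Robot

A 6-joint arm with a two-finger parallel gripper is mounted at the origin on the work surface; the furniture and walls round the work are solid. World frame = base frame: x ahead of the robot, y to its left, z up, the work surface at z = 0. Lengths are in m, angles in degrees, forces in N, time in s.
With the tool pointing down it reaches from about 0.35 to 0.975 m from the base axis. Payload 7.1 kg.
Tool frame: the origin (TCP) lies between the finger pads; the fingertips stand 11 mm ahead of it and the grasp point (between the pads) lies 8 mm behind it; x points along the fingers, y is the direction in which the jaws open and shut, and the axes are right-handed (so a half turn about x gives the same grasp; the last joint's range is limited). The gripper opens to 88 mm and grips with 3 to 60 N. Pads are 20 mm wide; open, the fingers measure 115 mm over their backs; the gripper's body (75 mm by 178 mm) begins 61 mm behind the grasp point.
Start: joints at [-72.307, 24.242, 93.386, -0, 62.372, -1.089], TCP at [0.201, -0.592, 0.234] pointing down, gripper open.
Joint ranges: [-172.04, 172.04], [-51.8, 120.97], [4.93, 147.93], [-75.15, 255.16], [6.16, 154.13], [-145.62, 145.62]. Speed limits (degrees/s): [136.94, 136.94, 172.46, 180, 180, 180].

## Interface

Orientations are given as [roll, pitch, yaw] about the fixed x, y, z axes, in that order (R = Rz(yaw) Ry(pitch) Rx(roll)).
In Python, from workcell import env gives the robot as it stands.
- The arm moves only by the tool servo_tool, never from a script. Its argument "targets" is a list of rows, each an object of numbers: "dx", "dy", "dz": the shift along the world's x, y, z in mm; "spin": the turn about the world's z in units of 8 degrees (1.0 is 8 degrees); "fingers": the closure, from -1 (fully open) to 1 (shut). In form: [{"dx": .., "dy": .., "dz": .., "spin": .., "fingers": ..}, ...]. A call has 1 to 8 rows; each row is the pose to reach, as a shift and turn from the pose commanded when the call began; what a row does not reach only later rows make up. A row lasts 1/10 s, in which the tool goes at most 50 mm and 8.59 degrees, less where a joint would pass 70% of its speed; a pose out of reach is approached as far as the arm can. A call with a gripper value outside its range is refused whole. The fingers move at their own pace and stop on an object; the grip force is fixed at half the most. Time passes only in rows, so rows that repeat a pose let the fingers close. It gives the time, the measured TCP pose, the force and the opening at its end, in the units of the state.
- env.observe(): the state, without advancing time (a new reading comes with each control period).
- env.camera(name): name is "scene" or "top" or "wrist"; returns a dict with "img" (384x512x3 uint8, red, green, blue), "mtx" (3x3 intrinsics, pixels), "extrinsics" (4x4, takes a point from world to camera coordinates). Camera axes: x right, y down, z forward; pixel columns grow to the right and rows downward; lengths in m; the calibration is good to about 2 mm. A picture is of the moment at which its call begins. There is no depth.
- env.finish_job(): hands the job in, once; it reports no verdict.
The state is a dict: "time_s": time; "joint_pos": joint angles; "joint_velocities": joint speeds; "tau": joint torques, N m; "tool_pos": TCP position; "tcp_rot": TCP orientation; "contact_force": force on the tool from outside, world axes, zero at the start; "wrist_torque": the same for the moment, N m; "opening": opening from 0.0 (shut) to 1.0 (fully open).
Only numpy, scipy, OpenCV 4.12 (cv2) and the standard library are available. Lean on these libraries where they do the work, as an engineer would, in place of code of your own. Each camera call takes 0.05 s, during which the arm holds its last target.

## Working session

There is one attempt and no reset: what is moved stays moved. The work goes in short steps, Python scripts to look and compute and a tool call to move; the robot and the scene stay as the last step left them, time stands still between calls to the robot, and variables do not carry over. Pictures are saved under pics/ and viewed, and the job is handed in when it is done.

Besides the shell and the picture viewer there is one more tool, called after ">>>" as name(argument=value, ...) on one line, values as JSON. servo_tool: Moves the arm, as the interface text tells. Its arguments: {"type":"object","properties":{"targets":{"type":"array"}},"required":["targets"]}

```bash
mkdir -p pics
cat > h.py <<'E'
import numpy as np, cv2
from workcell import env
def snap(n,f):
    c=env.camera(n); cv2.imwrite('pics/'+f+'.png',c['img'][:,:,::-1]); np.savez('pics/'+f+'.npz',**c); return c
def ray(c,u,v,z):
    M=c['mtx'];E=c['extrinsics'];R=E[:3,:3];t=E[:3,3]
    o=-R.T@t; d=R.T@np.linalg.solve(M,[u,v,1.]); return o+d*(z-o[2])/d[2]
def proj(c,p):
    q=c['extrinsics'][:3,:3]@np.array(p)+c['extrinsics'][:3,3]; q=c['mtx']@q; return q[:2]/q[2]
E
python3 - <<'E'
from h import *
for n in ['scene','top','wrist']:
    c=snap(n,n+'0'); print(n,c['mtx'][0],-c['extrinsics'][:3,:3].T@c['extrinsics'][:3,3])
print(env.observe())
E
```

```text
scene [436.54001068   0.         256.8020062 ] [ 0.67771083 -0.49142794  0.79611391]
top [455.077604     0.         253.45208742] [0.45002867 0.03594626 1.19444771]
wrist [301.6570029    0.         257.39717466] [ 0.26643137 -0.57037039  0.38299853]
{'time_s': 0.15, 'joint_pos': array([-7.23082270e+01,  2.42752561e+01,  9.34215187e+01, -3.21134959e-04,
        6.23737195e+01, -1.08941873e+00]), 'joint_velocities': array([-0.15123508, -0.13016687, -0.02774296, -0.06924429,  0.05346317,
        0.04363423]), 'tau': array([ 2.57775637e-04, -5.44983637e+01, -2.73920470e+01,  6.42990530e-02,
        2.04103219e-02, -7.20085086e-05]), 'tool_pos': array([ 0.2011048 , -0.59130394,  0.23306966]), 'tcp_rot': array([-90.85831705,  89.92950511, 107.92302375]), 'contact_force': array([ 0.02620517, -0.32433515, -0.25733789]), 'wrist_torque': array([ 0.06127072,  0.06734878, -0.03621892]), 'opening': 1.0011044830117952}
```

View pics/scene0.png

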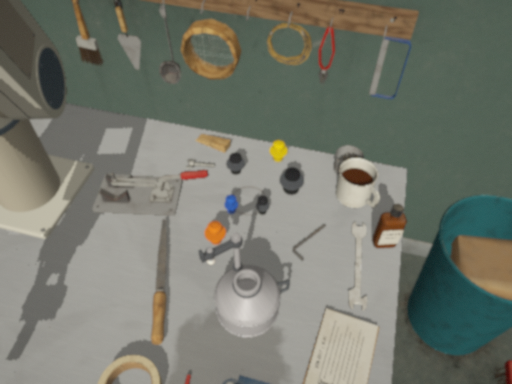

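View pics/top0.png

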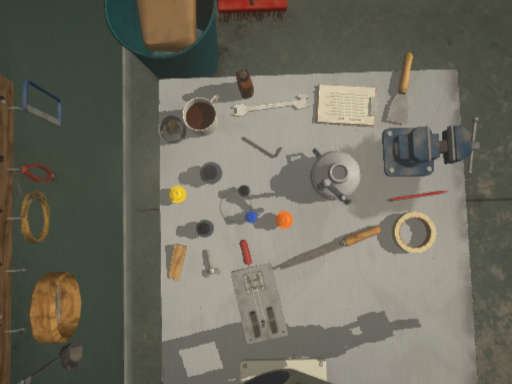

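View pics/wrist0.png

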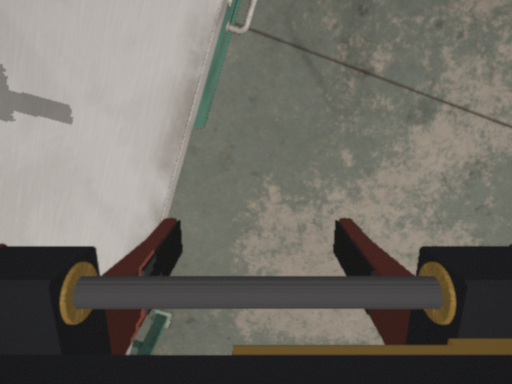

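The top view shows three black stoppers at about (210,172), (244,190) and (205,228), with the can at (335,175). The yellow, blue and orange ones are the look-alikes. Next I'll zoom in.

Run:
```python
from h import *
t=cv2.imread('pics/top0.png'); s=cv2.imread('pics/scene0.png')
a=cv2.resize(t[140:260,160:370],None,fx=3.8,fy=3.8,interpolation=cv2.INTER_CUBIC)
cv2.imwrite('pics/tz.png',a)
b=cv2.resize(s[130:340,180:320],None,fx=2.8,fy=2.8,interpolation=cv2.INTER_CUBIC);cv2.imwrite('pics/sz.png',b)
c=dict(np.load('pics/top0.npz')); d=dict(np.load('pics/scene0.npz'))
for n,(u,v) in dict(large=(210,172),small=(244,190),med=(205,228),can=(340,172)).items(): print(n,ray(c,u,v,.11 if n=='can' else .05))
for n,(u,v) in dict(large=(291,174),med=(236,156),small=(263,197),can=(248,280)).items(): print(n,ray(d,u,v,.11 if n=='can' else .05))
```

```text
large [0.58743516 0.1692519  0.05      ]
small [0.53911291 0.08416889 0.05      ]
med [0.44629086 0.18467044 0.05      ]
can [ 0.57076732 -0.14876112  0.11      ]
large [0.58405198 0.17021688 0.05      ]
med [0.44647119 0.19125671 0.05      ]
small [0.53933771 0.08817508 0.05      ]
can [ 0.57200336 -0.14466594  0.11      ]
```

View pics/tz.png

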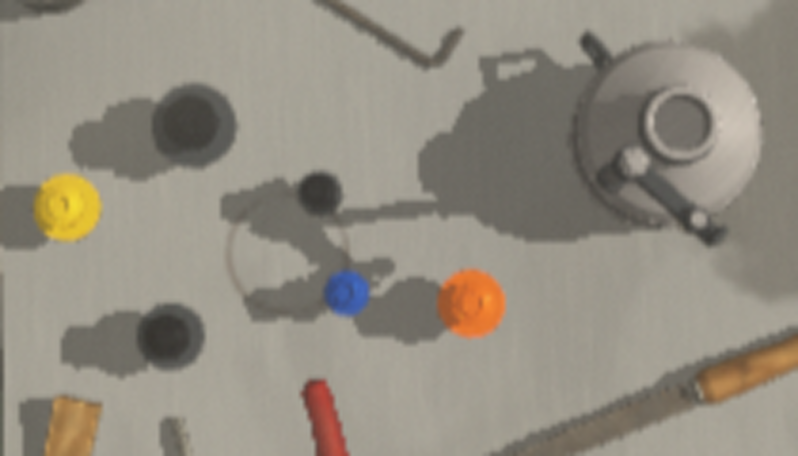

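View pics/sz.png

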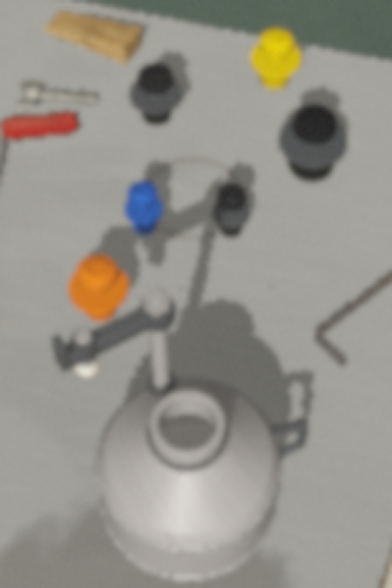

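Run:
```python
from h import *
from scipy.spatial.transform import Rotation as Ro
c=dict(np.load('pics/top0.npz')); d=dict(np.load('pics/scene0.npz'))
o=np.array([160,140]); f=lambda x,y:(np.array([x,y])+.5)/3.8+o-.5
k=lambda x,y:(np.array([x,y])+.5)/2.8+np.array([180,130])-.5
print('neck',ray(c,*f(682,124),.112),ray(d,*k(188,424),.112))
print('post',ray(c,*f(634,160),.184),ray(d,*k(157,302),.184))
print('lug',ray(c,*f(711,233),.185),ray(d,*k(63,345),.185))
print('sleeve',ray(c,*f(699,219),.180),ray(d,*k(82,340),.180))
for nm,cc in (('top',c),('scene',d)):
    g=cc['img'].astype(int); m=((g.max(2)<95)&(g.max(2)-g.min(2)<25)).astype(np.uint8)
    u0,v0=(205,228) if nm=='top' else (236,160)
    for thr in (60,80,95):
        m=(g.max(2)<thr).astype(np.uint8); n,l,s,ce=cv2.connectedComponentsWithStats(m)
        j=l[v0,u0]; print(nm,thr,s[j],ce[j])
print('headpix', g[150:172,236].max(1))
R=Ro.from_euler('xyz',env.observe()['tcp_rot'],degrees=True).as_matrix();print(R.round(3))
```

```text
neck [ 0.56997878 -0.14627103  0.112     ] [ 0.57092087 -0.14826976  0.112     ]
post [ 0.54168599 -0.10530268  0.184     ] [ 0.54218418 -0.11176587  0.184     ]
lug [ 0.49764476 -0.1480471   0.185     ] [ 0.49848956 -0.15521035  0.185     ]
sleeve [ 0.50627405 -0.14233405  0.18      ] [ 0.50661127 -0.1463057   0.18      ]
top 60 [     0      0    512    384 192372] [256.96448548 192.43909717]
top 80 [196 222  14  13 143] [202.75524476 228.37062937]
top 95 [196 221  17  15 210] [203.93809524 228.06666667]
scene 60 [230 154  11   9  80] [235.375 158.05 ]
scene 80 [229 153  13  11 116] [235.23275862 158.43965517]
scene 95 [228 152  17  22 256] [235.65625 162.4375 ]
headpix [148 128  96  63  47  45  48  49  48  51  52  51  55  69  81  87  85  86
  85  84  77  65]
[[-0.     0.322 -0.947]
 [ 0.001 -0.947 -0.322]
 [-1.    -0.001 -0.   ]]
```

>>> servo_tool(targets=[{"dx": 40,"dy": 30,"dz": 20,"spin": 0.8,"fingers": -1},{"dx": 55,"dy": 78,"dz": 40,"spin": 1.6,"fingers": -1},{"dx": 70,"dy": 126,"dz": 50,"spin": 2.4,"fingers": -1},{"dx": 85,"dy": 172,"dz": 50,"spin": 3.2,"fingers": -1},{"dx": 100,"dy": 219,"dz": 50,"spin": 4.0,"fingers": -1},{"dx": 115,"dy": 266,"dz": 50,"spin": 4.8,"fingers": -1},{"dx": 130,"dy": 313,"dz": 50,"spin": 5.6,"fingers": -1},{"dx": 145,"dy": 360,"dz": 50,"spin": 6.4,"fingers": -1}])

```text
time_s: 0.95
tool_pos: [0.345, -0.2337, 0.2837]
tcp_rot: [90.0, 90.0, -19.7]
contact_force: [0.0, 0.3, -0.2]
opening: 1.001
```

>>> servo_tool(targets=[{"dx": 12,"dy": 47,"dz": 0,"spin": 0.9,"fingers": -1},{"dx": 24,"dy": 94,"dz": 0,"spin": 1.8,"fingers": -1},{"dx": 36,"dy": 141,"dz": 0,"spin": 2.7,"fingers": -1},{"dx": 48,"dy": 188,"dz": 0,"spin": 3.6,"fingers": -1},{"dx": 60,"dy": 235,"dz": 0,"spin": 4.5,"fingers": -1},{"dx": 72,"dy": 282,"dz": 0,"spin": 5.4,"fingers": -1},{"dx": 84,"dy": 329,"dz": 0,"spin": 6.2,"fingers": -1},{"dx": 96,"dy": 376,"dz": 0,"spin": 7.0,"fingers": -1}])

```text
time_s: 1.75
tool_pos: [0.4409, 0.1426, 0.2837]
tcp_rot: [37.9, 90.0, -15.8]
contact_force: [1.0, -0.8, 0.2]
opening: 1.001
```

>>> servo_tool(targets=[{"dx": 3,"dy": 22,"dz": -40,"spin": 0,"fingers": -1},{"dx": 5,"dy": 43,"dz": -80,"spin": 0,"fingers": -1},{"dx": 5,"dy": 43,"dz": -110,"spin": 0,"fingers": -1},{"dx": 5,"dy": 43,"dz": -110,"spin": 0,"fingers": -1},{"dx": 5,"dy": 43,"dz": -110,"spin": 0,"fingers": -1}])

```text
time_s: 2.25
tool_pos: [0.4459, 0.1833, 0.1738]
tcp_rot: [-103.3, 89.9, -157.3]
contact_force: [-0.2, 0.0, 0.0]
opening: 0.996
```

```bash
cat >> h.py <<'E'
from scipy.spatial.transform import Rotation as Ro
def st():
    s=env.observe(); R=Ro.from_euler('xyz',s['tcp_rot'],degrees=True).as_matrix()
    print(s['time_s'],s['tool_pos'].round(4),'jaw',np.degrees(np.arctan2(R[1,1],R[0,1])).round(2),s['contact_force'].round(2),s['opening']); return s
E
python3 - <<'E'
from h import *
st(); c=snap('wrist','w1'); print(-c['extrinsics'][:3,:3].T@c['extrinsics'][:3,3])
print(proj(c,[.447,.187,.055]))
E
```

```text
2.25 [0.4459 0.1833 0.1738] jaw 35.99 [-0.24  0.    0.01] 0.9960478774922192
[0.40594273 0.2378822  0.32384616]
[261.38904257 186.45266234]
```

View pics/w1.png

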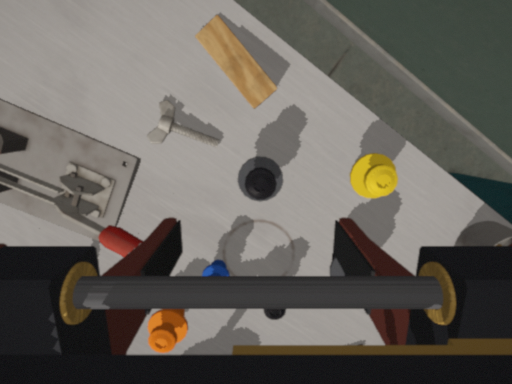

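The wrist view shows the medium stopper's head near (261,184), very close to where I predicted it. I'll refine that.

Run:
```python
from h import *
c=dict(np.load('pics/w1.npz')); g=c['img'].astype(int).max(2)
roi=g[145:215,230:300]
cv2.imwrite('pics/w1z.png',cv2.resize(c['img'][145:215,230:300,::-1],None,fx=8,fy=8,interpolation=cv2.INTER_CUBIC))
for thr in (40,50,60,100):
    m=(roi<thr).astype(np.uint8); n,l,s,ce=cv2.connectedComponentsWithStats(m); j=1+s[1:,4].argmax()
    print(thr,s[j],ce[j]+[230,145]); 
    for z in (.031,.051,.055): print('  ',z,ray(c,*(ce[j]+[230,145]),z))
st()
t=dict(np.load('pics/top0.npz')); s=dict(np.load('pics/scene0.npz'))
print(ray(t,202.75,228.4,.05),ray(s,235.3,158.1,.05))
```

```text
40 [ 16  22  30  31 640] [261.371875 181.196875]
   0.031 [0.44747773 0.18678869 0.031     ]
   0.051 [0.44464108 0.19027814 0.051     ]
   0.055 [0.44407376 0.19097603 0.055     ]
50 [ 15  21  31  33 751] [260.91211718 181.83089214]
   0.031 [0.44748897 0.18599827 0.031     ]
   0.051 [0.44465156 0.1895417  0.051     ]
   0.055 [0.44408408 0.19025038 0.055     ]
60 [  15   12   35   43 1052] [262.03422053 178.44201521]
   0.031 [0.44635725 0.18943467 0.031     ]
   0.051 [0.44359713 0.1927434  0.051     ]
   0.055 [0.44304511 0.19340515 0.055     ]
100 [   8   11   44   45 1540] [260.09025974 177.95649351]
   0.031 [0.44450706 0.18869881 0.031     ]
   0.051 [0.4418733 0.1920578 0.051    ]
   0.055 [0.44134655 0.1927296  0.055     ]
2.3 [0.4467 0.1834 0.1748] jaw 35.96 [ 0.26 -1.01 -0.48] 0.9982387641501469
[0.4454459 0.1903559 0.05     ] [0.44686613 0.18426782 0.05      ]
```

View pics/w1z.png

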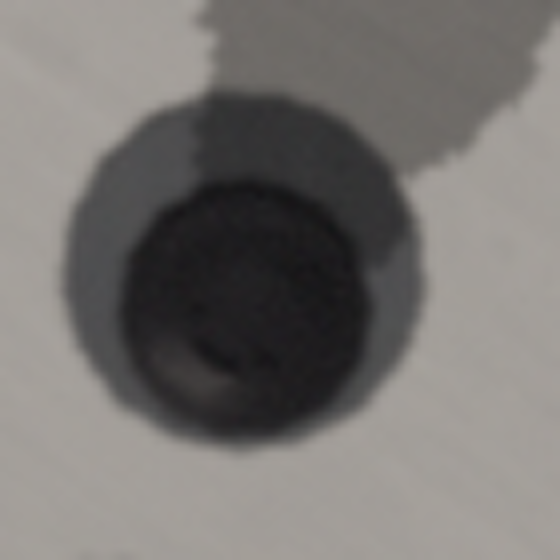

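>>> servo_tool(targets=[{"dx": -2,"dy": 5,"dz": -40,"spin": 0,"fingers": -0.6},{"dx": -2,"dy": 5,"dz": -80,"spin": 0,"fingers": -0.3},{"dx": -2,"dy": 5,"dz": -110,"spin": 0,"fingers": -0.3},{"dx": -2,"dy": 5,"dz": -126,"spin": 0,"fingers": -0.3},{"dx": -2,"dy": 5,"dz": -126,"spin": 0,"fingers": -0.3},{"dx": -2,"dy": 5,"dz": -126,"spin": 0,"fingers": -0.3}])

```text
time_s: 2.9
tool_pos: [0.4454, 0.1885, 0.0492]
tcp_rot: [75.6, 89.9, 21.6]
contact_force: [0.4, -1.1, 1.2]
opening: 0.645
```

Run:
```python
from h import *
c=snap('wrist','w2'); s=snap('scene','s2');st()
cv2.imwrite('pics/s2z.png',cv2.resize(s['img'][100:220,170:320,::-1],None,fx=5,fy=5,interpolation=cv2.INTER_CUBIC))
```

```text
3.0 [0.4455 0.1887 0.0495] jaw 35.96 [-0.08 -0.14 -0.24] 0.6540607515792249
```

View pics/w2.png

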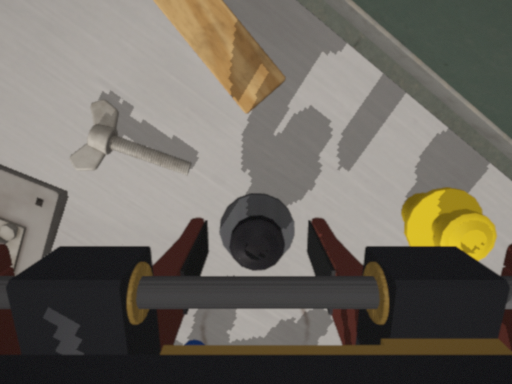

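View pics/s2z.png

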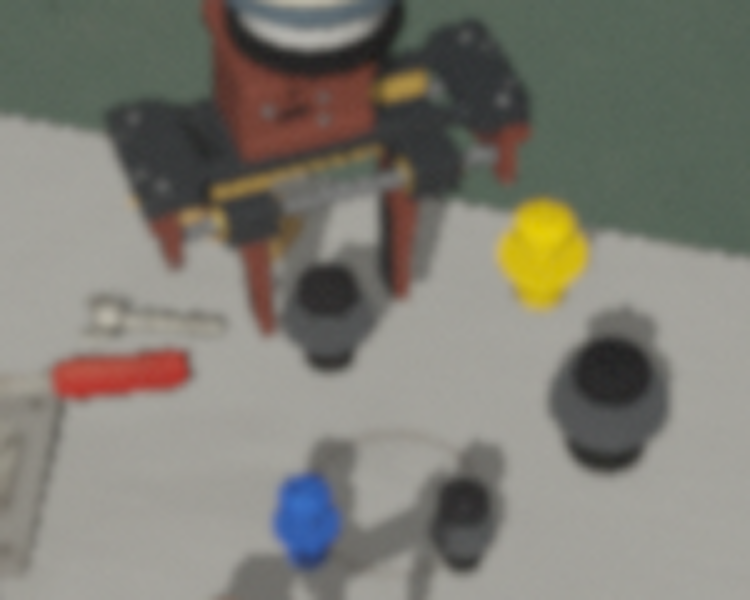

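Run:
```python
from h import *
c=dict(np.load('pics/w2.npz')); p=env.observe()['tool_pos']
print(proj(c,[p[0],p[1],.049]),proj(c,[p[0],p[1],.055]),ray(c,257,240,.049))
cv2.imwrite('pics/w2z.png',cv2.resize(c['img'][180:290,190:330,::-1],None,fx=5,fy=5,interpolation=cv2.INTER_CUBIC))
```

```text
[258.516046   242.50124831] [258.58547268 247.31700744] [0.44398182 0.18944786 0.049     ]
```

View pics/w2z.png

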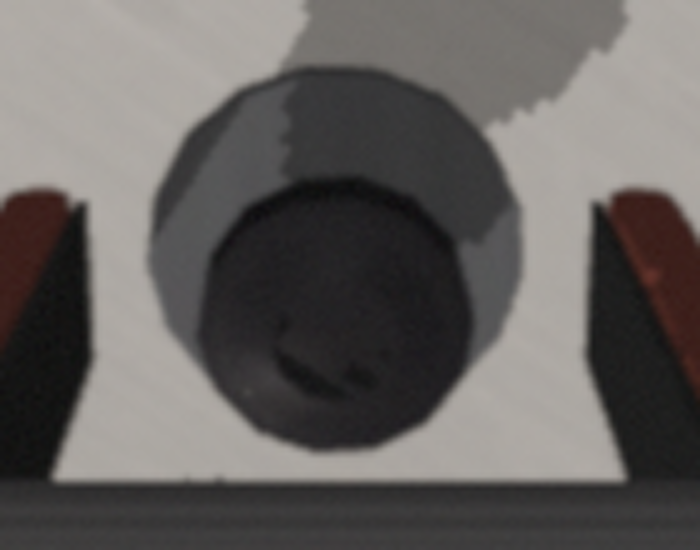

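The head is centred between the pads to within about 1 mm, so I'm closing on it.

>>> servo_tool(targets=[{"dx": 0,"dy": 0,"dz": 0,"spin": 0,"fingers": 1},{"dx": 0,"dy": 0,"dz": 0,"spin": 0,"fingers": 1},{"dx": 0,"dy": 0,"dz": 0,"spin": 0,"fingers": 1},{"dx": 0,"dy": 0,"dz": 0,"spin": 0,"fingers": 1},{"dx": 0,"dy": 0,"dz": 0,"spin": 0,"fingers": 1},{"dx": 0,"dy": 0,"dz": 10,"spin": 0,"fingers": 1},{"dx": 0,"dy": 0,"dz": 40,"spin": 0,"fingers": 1},{"dx": 0,"dy": 0,"dz": 40,"spin": 0,"fingers": 1}])

```text
time_s: 3.8
tool_pos: [0.4457, 0.1891, 0.0904]
tcp_rot: [75.8, 89.7, 21.8]
contact_force: [0.2, -0.1, -1.2]
opening: 0.325
```

Run:
```python
from h import *
c=snap('wrist','w3'); s=snap('scene','s3');st()
a=cv2.resize(c['img'][170:300,180:340,::-1],(400,325)); b=cv2.resize(s['img'][90:180,200:310,::-1],(398,325),interpolation=cv2.INTER_CUBIC)
cv2.imwrite('pics/m3.png',np.hstack([a,b]))
```

```text
3.9 [0.4443 0.1886 0.0883] jaw 35.98 [-0.73  0.42 -0.94] 0.32736881840293175
```

View pics/m3.png

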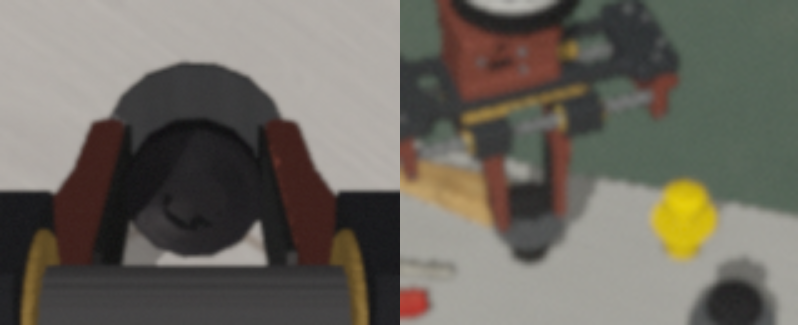

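>>> servo_tool(targets=[{"dx": 0,"dy": 0,"dz": 40,"spin": 0,"fingers": 1},{"dx": 0,"dy": 0,"dz": 85,"spin": 0,"fingers": 1},{"dx": 5,"dy": -10,"dz": 130,"spin": 0,"fingers": 1},{"dx": 15,"dy": -40,"dz": 165,"spin": 0,"fingers": 1},{"dx": 30,"dy": -80,"dz": 190,"spin": 0,"fingers": 1},{"dx": 45,"dy": -120,"dz": 205,"spin": 0,"fingers": 1},{"dx": 60,"dy": -160,"dz": 205,"spin": 0,"fingers": 1},{"dx": 75,"dy": -200,"dz": 205,"spin": 0,"fingers": 1}])

```text
time_s: 4.7
tool_pos: [0.5192, -0.0132, 0.2924]
tcp_rot: [-170.0, 90.0, 136.0]
contact_force: [0.8, 1.1, -1.0]
opening: 0.328
```

>>> servo_tool(targets=[{"dx": 15,"dy": -40,"dz": 0,"spin": 0,"fingers": 1},{"dx": 30,"dy": -80,"dz": 0,"spin": 0,"fingers": 1},{"dx": 45,"dy": -120,"dz": 0,"spin": 0,"fingers": 1},{"dx": 50,"dy": -136,"dz": 0,"spin": 0,"fingers": 1},{"dx": 50,"dy": -136,"dz": 0,"spin": 0,"fingers": 1},{"dx": 50,"dy": -136,"dz": 0,"spin": 0,"fingers": 1},{"dx": 50,"dy": -136,"dz": 0,"spin": 0,"fingers": 1}])

```text
time_s: 5.4
tool_pos: [0.5684, -0.1462, 0.2922]
tcp_rot: [-156.7, 89.9, 149.4]
contact_force: [-0.7, 0.2, -0.8]
opening: 0.329
```

Run:
```python
from h import *
c=snap('wrist','w4'); s=snap('scene','s4'); st(); print(proj(c,[.5705,-.147,.112]))
cv2.imwrite('pics/s4z.png',cv2.resize(s['img'][140:340,170:340,::-1],None,fx=3,fy=3,interpolation=cv2.INTER_CUBIC))
```

```text
5.5 [ 0.5687 -0.1462  0.2926] jaw 36.07 [ 1.2   0.42 -2.08] 0.3260402502594492
[258.9436036  177.32201867]
```

View pics/w4.png

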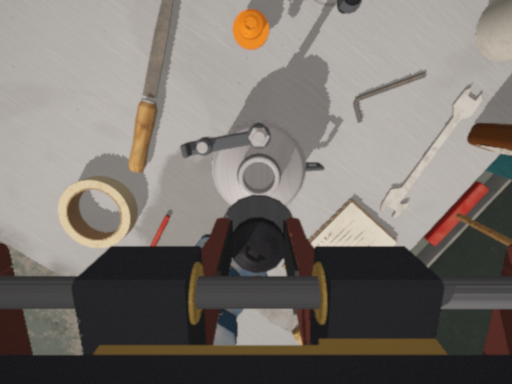

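View pics/s4z.png

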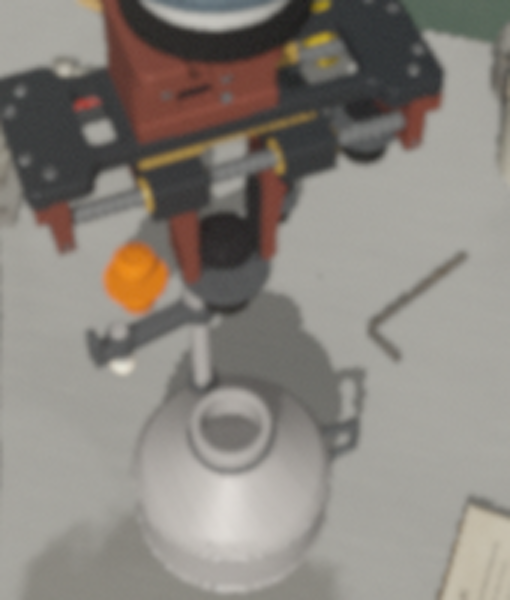

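```bash
python3 - <<'E'
from h import *
c=dict(np.load('pics/w4.npz'))
cv2.imwrite('pics/w4z.png',cv2.resize(c['img'][110:280,200:320,::-1],None,fx=5,fy=3.5*5/3.5,interpolation=cv2.INTER_CUBIC)[:599*2])
im=c['img'][130:200,215:305,::-1]
cv2.imwrite('pics/w4n.png',cv2.resize(im,None,fx=8,fy=8,interpolation=cv2.INTER_CUBIC))
im=c['img'][185:280,205:315,::-1]
cv2.imwrite('pics/w4s.png',cv2.resize(im,None,fx=6,fy=6,interpolation=cv2.INTER_CUBIC))
E
rm pics/w4z.png
```

```text
(no output)
```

View pics/w4n.png

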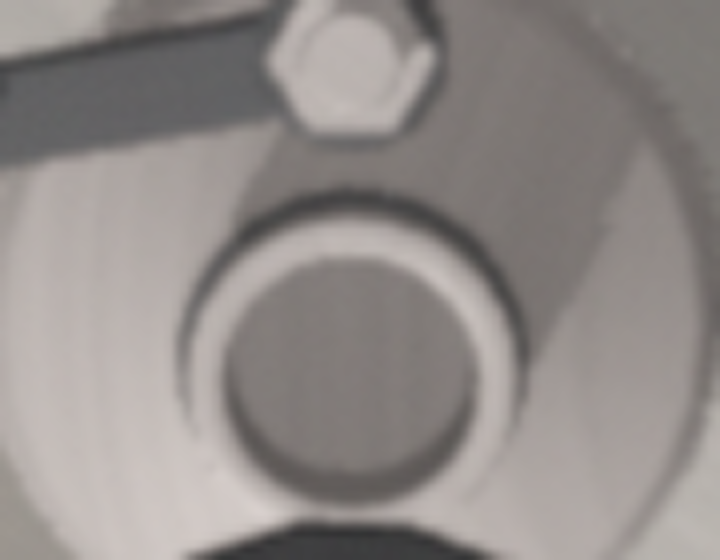

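View pics/w4s.png

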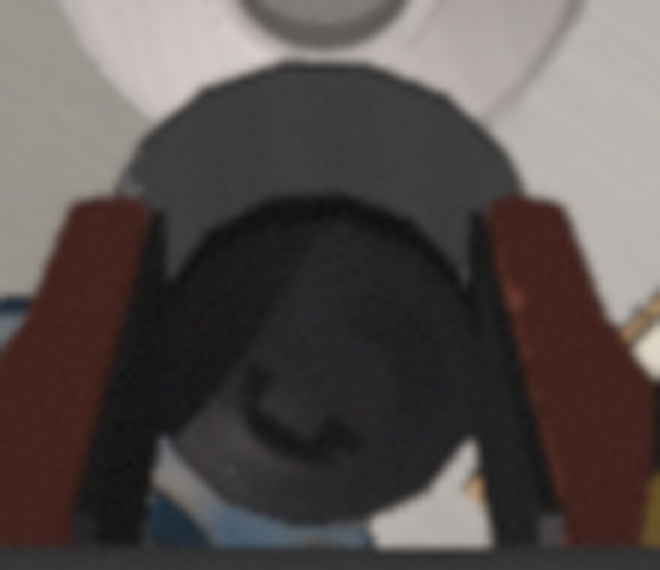

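Run:
```python
from h import *
c=dict(np.load('pics/w4.npz'))
print('neck',ray(c,258.5,177.1,.112),'TCPz-proj',proj(c,[.5687,-.1462,.2945]))
a=ray(c,257.9,244.6,.2945);print('stop',a)
# circle check radii
n=ray(c,258.5,177.1,.112)[:2]
th=np.linspace(0,2*np.pi,5)[:4]
for r,z,p in((.018,.112,n),(.015,.2945,a[:2]),(.023,.2925-.0185,a[:2])): print([proj(c,[p[0]+r*np.cos(t+np.radians(36)),p[1]+r*np.sin(t+np.radians(36)),z]).round(1) for t in th])
st()
```

```text
neck [ 0.56994998 -0.14708712  0.112     ] TCPz-proj [258.63413923 244.972936  ]
stop [ 0.56825897 -0.14625608  0.2945    ]
[array([274.6, 177.1]), array([258.5, 161.1]), array([242.4, 177.1]), array([258.5, 192.7])]
[array([286.2, 244.6]), array([257.9, 217.8]), array([229.6, 244.6]), array([257.9, 270.1])]
[array([296.4, 230.1]), array([257.9, 192.8]), array([219.3, 230.1]), array([257.8, 265.1])]
5.5 [ 0.5687 -0.1462  0.2926] jaw 36.07 [ 1.2   0.42 -2.08] 0.3260402502594492
```

>>> servo_tool(targets=[{"dx": 1.5,"dy": -1,"dz": -40,"spin": 0,"fingers": 1},{"dx": 1.5,"dy": -1,"dz": -80,"spin": 0,"fingers": 1},{"dx": 1.5,"dy": -1,"dz": -110,"spin": 0,"fingers": 1},{"dx": 1.5,"dy": -1,"dz": -120,"spin": 0,"fingers": 1},{"dx": 1.5,"dy": -1,"dz": -126,"spin": 0,"fingers": 1},{"dx": 1.5,"dy": -1,"dz": -126,"spin": 0,"fingers": 1}])

```text
time_s: 6.1
tool_pos: [0.571, -0.1483, 0.1672]
tcp_rot: [44.1, 90.0, -9.8]
contact_force: [0.0, -0.5, -0.1]
opening: 0.327
```

Run:
```python
from h import *
s=snap('scene','s5'); t=snap('top','t5'); st()
a=cv2.resize(s['img'][190:340,180:310,::-1],None,fx=3.9,fy=3.9,interpolation=cv2.INTER_CUBIC)
cv2.imwrite('pics/m5.png',a)
```

```text
6.2 [ 0.5716 -0.1487  0.1682] jaw 35.99 [-0.09 -0.61 -0.82] 0.3230131332074902
```

View pics/m5.png

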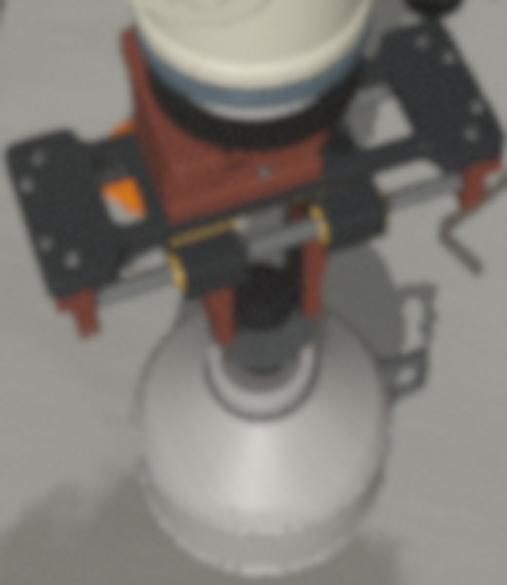

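The plug sits over the mouth. The measured pose overshoots by about 1.5 mm, so I'll correct that and lower it gently.

>>> servo_tool(targets=[{"dx": -1.2,"dy": 1.3,"dz": -5,"spin": 0,"fingers": 1},{"dx": -1.2,"dy": 1.3,"dz": -10,"spin": 0,"fingers": 1},{"dx": -1.2,"dy": 1.3,"dz": -15,"spin": 0,"fingers": 1},{"dx": -1.2,"dy": 1.3,"dz": -18,"spin": 0,"fingers": 1},{"dx": -1.2,"dy": 1.3,"dz": -20,"spin": 0,"fingers": 1},{"dx": -1.2,"dy": 1.3,"dz": -20,"spin": 0,"fingers": 1}])

```text
time_s: 6.8
tool_pos: [0.5691, -0.1473, 0.1462]
tcp_rot: [-143.0, 90.0, 162.9]
contact_force: [-0.5, 0.7, -0.9]
opening: 0.325
```

Run:
```python
from h import *
for i in range(3):
  c=snap('wrist','w6')
  st()
```

```text
6.85 [ 0.5693 -0.1473  0.1465] jaw 35.98 [ 0.08  0.46 -1.16] 0.32674127973584743
6.9 [ 0.5693 -0.1473  0.1466] jaw 35.98 [ 0.39  0.04 -0.84] 0.32879683302206225
6.95 [ 0.5694 -0.1474  0.1467] jaw 35.98 [-0.19 -0.68 -1.16] 0.3283735059258228
```

View pics/w6.png

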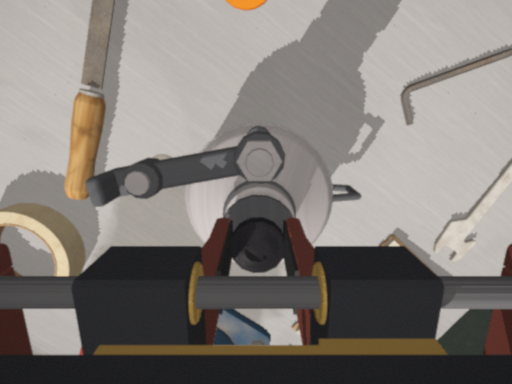

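No contact force yet, and 11 mm still to go. I'll keep lowering.

>>> servo_tool(targets=[{"dx": 0.3,"dy": 0,"dz": -4,"spin": 0,"fingers": 1},{"dx": 0.3,"dy": 0,"dz": -7,"spin": 0,"fingers": 1},{"dx": 0.3,"dy": 0,"dz": -9,"spin": 0,"fingers": 1},{"dx": 0.3,"dy": 0,"dz": -10,"spin": 0,"fingers": 1},{"dx": 0.3,"dy": 0,"dz": -10,"spin": 0,"fingers": 1}])

```text
time_s: 7.45
tool_pos: [0.5695, -0.1473, 0.1364]
tcp_rot: [-139.5, 90.0, 166.5]
contact_force: [0.3, 0.4, -0.7]
opening: 0.326
```

Run:
```python
from h import *
s=snap('scene','s7'); st()
a=cv2.resize(s['img'][190:340,180:310,::-1],None,fx=3.9,fy=3.9,interpolation=cv2.INTER_CUBIC)
cv2.imwrite('pics/m7.png',a)
```

```text
7.5 [ 0.5695 -0.1473  0.1366] jaw 35.98 [ 0.08  0.29 -0.8 ] 0.32731466417147403
```

View pics/m7.png

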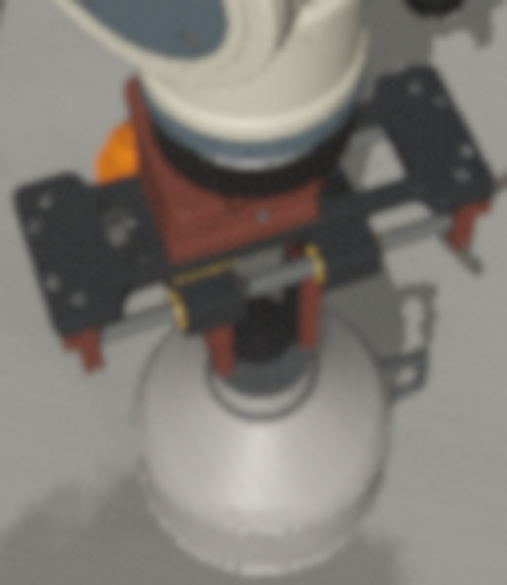

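>>> servo_tool(targets=[{"dx": 0.2,"dy": 0,"dz": -1,"spin": 0,"fingers": 1},{"dx": 0.2,"dy": 0,"dz": -1.5,"spin": 0,"fingers": 1},{"dx": 0.2,"dy": 0,"dz": -1.5,"spin": 0,"fingers": 1}])

```text
time_s: 7.8
tool_pos: [0.5698, -0.1473, 0.1352]
tcp_rot: [-105.8, 90.0, -159.8]
contact_force: [-0.4, -0.2, -1.3]
opening: 0.328
```

```bash
python3 -c "
from h import *
s=snap('wrist','w8');st()
a=cv2.resize(s['img'][190:290,200:320,::-1],None,fx=5,fy=5,interpolation=cv2.INTER_CUBIC)
cv2.imwrite('pics/m8.png',a)"
```

```text
7.85 [ 0.5698 -0.1473  0.1352] jaw 35.98 [ 0.24  0.51 -1.67] 0.3211911574186078
```

View pics/m8.png

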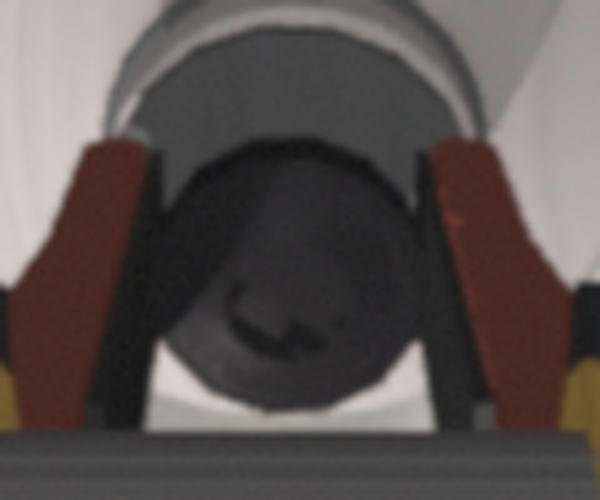

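>>> servo_tool(targets=[{"dx": 0,"dy": 0,"dz": -0.7,"spin": 0,"fingers": 1},{"dx": 0,"dy": 0,"dz": -1.4,"spin": 0,"fingers": 1},{"dx": 0,"dy": 0,"dz": -1.4,"spin": 0,"fingers": 1}])

```text
time_s: 8.15
tool_pos: [0.5699, -0.1473, 0.134]
tcp_rot: [30.1, 90.0, -23.9]
contact_force: [-0.7, 0.8, 2.3]
opening: 0.324
```

>>> servo_tool(targets=[{"dx": 0,"dy": 0,"dz": -0.7,"spin": 0,"fingers": 1},{"dx": 0,"dy": 0,"dz": -1.4,"spin": 0,"fingers": 1},{"dx": 0,"dy": 0,"dz": -1.4,"spin": 0,"fingers": 1}])

```text
time_s: 8.45
tool_pos: [0.5701, -0.1473, 0.1338]
tcp_rot: [42.2, 90.0, -11.8]
contact_force: [-3.2, 1.0, 13.7]
opening: 0.329
```

Contact reads 13.7 N at the expected seating height, so the stopper is home. I'll ease off the load and open the fingers.

>>> servo_tool(targets=[{"dx": 0,"dy": 0,"dz": 1,"spin": 0,"fingers": 1},{"dx": 0,"dy": 0,"dz": 1,"spin": 0,"fingers": -0.3},{"dx": 0,"dy": 0,"dz": 1,"spin": 0,"fingers": -0.3},{"dx": 0,"dy": 0,"dz": 1,"spin": 0,"fingers": -0.3},{"dx": 0,"dy": 0,"dz": 1,"spin": 0,"fingers": -0.3},{"dx": 0,"dy": 0,"dz": 1,"spin": 0,"fingers": -0.3},{"dx": 0,"dy": 0,"dz": 1,"spin": 0,"fingers": -0.3}])

```text
time_s: 9.15
tool_pos: [0.5698, -0.1473, 0.1332]
tcp_rot: [-142.4, 90.0, 163.5]
contact_force: [-1.2, -0.5, 0.2]
opening: 0.649
```

```bash
python3 -c "
from h import *
s=snap('wrist','w9');t=snap('scene','s9');st()
a=cv2.resize(s['img'][140:290,190:330,::-1],None,fx=2.8,fy=2.8,interpolation=cv2.INTER_CUBIC)
b=cv2.resize(t['img'][190:340,180:310,::-1],None,fx=2.8,fy=2.8,interpolation=cv2.INTER_CUBIC)
cv2.imwrite('pics/m9.png',np.hstack([a,b]))"
```

```text
9.25 [ 0.5698 -0.1473  0.1333] jaw 35.98 [-0.33  0.88 -0.63] 0.6507000279359806
```

View pics/m9.png

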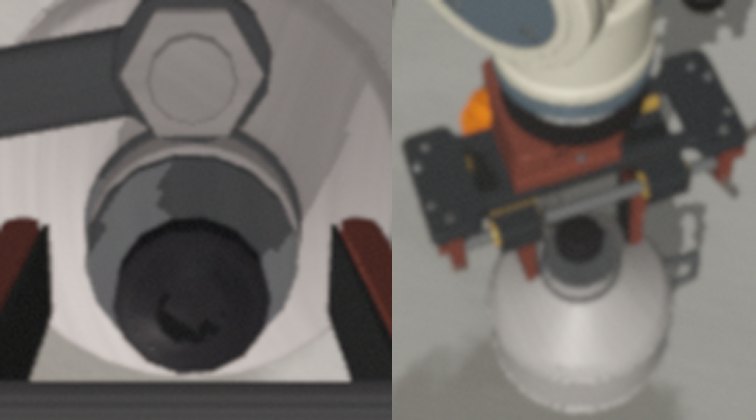

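Released, with the flange sitting on the rim. I'll go straight up and inspect.

>>> servo_tool(targets=[{"dx": 0,"dy": 0,"dz": 15,"spin": 0,"fingers": -0.3},{"dx": 0,"dy": 0,"dz": 50,"spin": 0,"fingers": -0.3},{"dx": 0,"dy": 0,"dz": 90,"spin": 0,"fingers": 0},{"dx": 0,"dy": 0,"dz": 130,"spin": 0,"fingers": 1},{"dx": 0,"dy": 0,"dz": 150,"spin": 0,"fingers": 1},{"dx": 0,"dy": 0,"dz": 150,"spin": 0,"fingers": 1},{"dx": 0,"dy": 0,"dz": 150,"spin": 0,"fingers": 1},{"dx": 0,"dy": 0,"dz": 150,"spin": 0,"fingers": 1}])

```text
time_s: 10.05
tool_pos: [0.5689, -0.147, 0.2821]
tcp_rot: [-141.3, 89.9, 164.7]
contact_force: [0.5, -0.4, -1.0]
opening: 0.144
```

```bash
python3 -c "
from h import *
s=snap('wrist','w10');t=snap('scene','s10');st()
a=cv2.resize(s['img'][110:230,170:320,::-1],None,fx=5,fy=5,interpolation=cv2.INTER_CUBIC)
cv2.imwrite('pics/m10.png',a)
cv2.imwrite('pics/m10b.png',cv2.resize(t['img'][190:340,180:310,::-1],None,fx=3.5,fy=3.5,interpolation=cv2.INTER_CUBIC))
p=[.570,-.147]
print(proj(s,p+[.117]),proj(s,p+[.138]))"
```

```text
10.15 [ 0.569  -0.1471  0.2818] jaw 35.98 [ 0.34 -0.71  0.26] 0.05294821583377512
[258.83446175 179.15311518] [258.90200444 183.58339902]
```

View pics/m10.png

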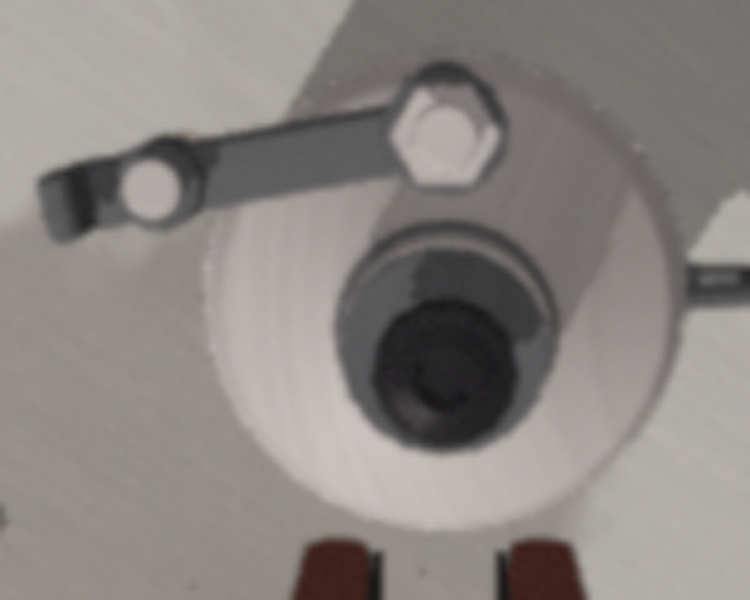

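View pics/m10b.png

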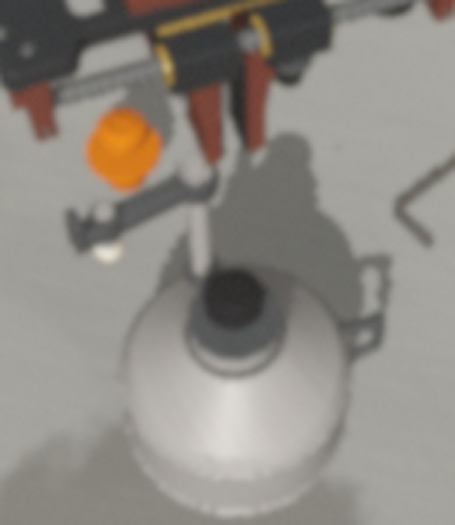

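```bash
python3 -c "
from h import *
s=dict(np.load('pics/w10.npz'));t=dict(np.load('pics/s10.npz'))
f=lambda x,y:(170+x/5-.4,110+y/5-.4)
print('flange',ray(s,*f(445,354),.117),'head',ray(s,*f(444,373),.138))
p=ray(s,*f(446,134),.184);q=ray(s,*f(151,188),.18);l=ray(s,*f(65,205),.185);n=np.array([.570,-.147,.112])
e=ray(s,*f(687,280),.03)
print('post',p,'spindle',q,'lug',l)
print('canY',np.degrees(np.arctan2(*(p-n)[1::-1])),np.linalg.norm((p-n)[:2]),'arm',np.degrees(np.arctan2(*(q-p)[1::-1])),np.linalg.norm((q-p)[:2]),np.linalg.norm((l-p)[:2]))
for z in (.137,.141,.145): print(z,proj(t,[.570,-.1475,z]))
g=t['img'].astype(int).max(2); m=np.zeros_like(g,np.uint8); m[255:300,225:270]=g[255:300,225:270]<50
nn,L,S,C=cv2.connectedComponentsWithStats(m); j=1+S[1:,4].argmax(); print(S[j],C[j])
"
```

```text
flange [ 0.57059908 -0.14824919  0.117     ] head [ 0.56996612 -0.14780754  0.138     ]
post [ 0.54042437 -0.10677604  0.184     ] spindle [ 0.50608896 -0.14302439  0.18      ] lug [ 0.49667579 -0.15261359  0.185     ]
canY 126.32607945777298 0.049926791213808684 arm -133.44756746440183 0.049928580013389796 0.06336417517202139
0.137 [246.24292486 273.58666302]
0.141 [246.21147991 272.43084988]
0.145 [246.17976762 271.26521081]
[240 268  15   9  81] [246.62962963 271.77777778]
```

The stopper measures square and centred: flange about 1.3 mm off centre, head about 0.8 mm, and crown height agreeing with 141 mm. The arm is at about 1.39 rad. Next I'll move the shut fingers to the arm's outer side.

>>> servo_tool(targets=[{"dx": -44,"dy": 14,"dz": 0,"spin": 0,"fingers": 1},{"dx": -88,"dy": 28,"dz": 0,"spin": 0,"fingers": 1},{"dx": -88,"dy": 28,"dz": -30,"spin": 0,"fingers": 1},{"dx": -88,"dy": 28,"dz": -70,"spin": 0,"fingers": 1},{"dx": -88,"dy": 28,"dz": -100,"spin": 0,"fingers": 1},{"dx": -88,"dy": 28,"dz": -108,"spin": 0,"fingers": 1},{"dx": -88,"dy": 28,"dz": -108,"spin": 0,"fingers": 1}])

```text
time_s: 10.85
tool_pos: [0.4809, -0.119, 0.174]
tcp_rot: [-141.1, 89.8, 164.9]
contact_force: [0.7, 0.2, 0.3]
opening: 0.008
```

```bash
python3 -c "
from h import *
s=snap('wrist','w11');t=snap('scene','s11');st()
b=cv2.resize(t['img'][150:340,150:310,::-1],None,fx=3,fy=3,interpolation=cv2.INTER_CUBIC)
cv2.imwrite('pics/m11.png',b)"
```

```text
10.95 [ 0.4825 -0.1195  0.1761] jaw 35.98 [ 0.61 -0.22 -0.45] 0.006170706507630861
```

View pics/m11.png

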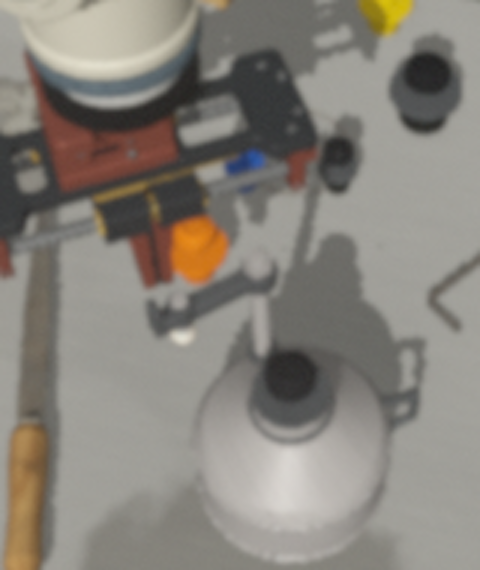

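View pics/w11.png

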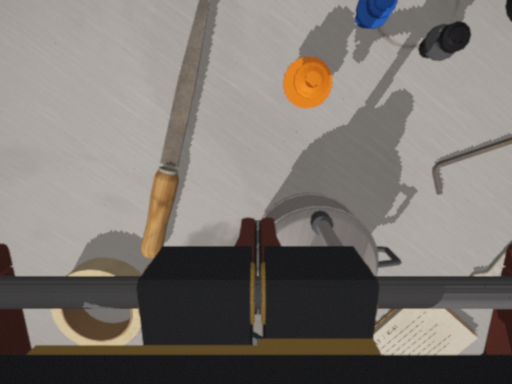

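```bash
python3 -c "
from h import *
o=np.array([.5404,-.1067]);p0=np.array([.4815,-.1192])
for ph in list(range(-133,-60,8))+[-61,-57,-53.7]:
  a=np.radians(ph);u=np.array([np.cos(a),np.sin(a)]);v=np.array([-u[1],u[0]])
  print(ph,[((o+.05*u-D*v-p0)*1e3).round(1).tolist() for D in (.020,)])"
```

```text
-133 [[10.2, -10.4]]
-125 [[13.8, -17.0]]
-117 [[18.4, -23.0]]
-109 [[23.7, -28.3]]
-101 [[29.7, -32.8]]
-93 [[36.3, -36.4]]
-85 [[43.3, -39.1]]
-77 [[50.7, -40.7]]
-69 [[58.1, -41.3]]
-61 [[65.6, -40.9]]
-61 [[65.6, -40.9]]
-57 [[69.4, -40.3]]
-53.7 [[72.4, -39.6]]
```

>>> servo_tool(targets=[{"dx": 5,"dy": -5,"dz": 0,"spin": 0,"fingers": 1},{"dx": 10,"dy": -10,"dz": 0,"spin": 0,"fingers": 1},{"dx": 14,"dy": -17,"dz": 0,"spin": 0,"fingers": 1},{"dx": 18,"dy": -23,"dz": 0,"spin": 0,"fingers": 1},{"dx": 24,"dy": -28,"dz": 0,"spin": 0,"fingers": 1},{"dx": 24,"dy": -28,"dz": 0,"spin": 0,"fingers": 1}])

```text
time_s: 11.55
tool_pos: [0.5067, -0.1483, 0.1755]
tcp_rot: [18.0, 89.9, -36.0]
contact_force: [-0.5, 0.1, 0.9]
opening: 0.004
```

```bash
python3 -c "
from h import *
t=snap('scene','s12');st()
b=cv2.resize(t['img'][150:340,150:310,::-1],None,fx=3,fy=3,interpolation=cv2.INTER_CUBIC)
cv2.imwrite('pics/m12.png',b)"
```

```text
11.6 [ 0.5062 -0.1478  0.1753] jaw 35.95 [ 0.23 -0.27  1.2 ] 0.004733186697997952
```

View pics/m12.png

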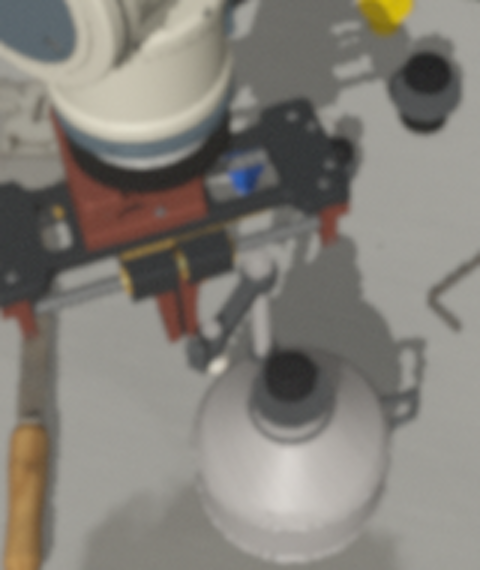

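The arm is following (it has swung about 25°) and the can hasn't moved. Continuing.

>>> servo_tool(targets=[{"dx": 6,"dy": -5,"dz": 0,"spin": 0,"fingers": 1},{"dx": 12,"dy": -8,"dz": 0,"spin": 0,"fingers": 1},{"dx": 19,"dy": -11,"dz": 0,"spin": 0,"fingers": 1},{"dx": 23,"dy": -12,"dz": 0,"spin": 0,"fingers": 1},{"dx": 27,"dy": -13,"dz": 0,"spin": 0,"fingers": 1},{"dx": 27,"dy": -13,"dz": 0,"spin": 0,"fingers": 1}])

```text
time_s: 12.2
tool_pos: [0.5334, -0.1604, 0.1754]
tcp_rot: [35.8, 90.0, -18.2]
contact_force: [0.2, -0.3, 0.3]
opening: -0.0
```

```bash
python3 -c "
from h import *
t=snap('scene','s13');w=snap('wrist','w13');st()
b=cv2.resize(t['img'][150:340,150:310,::-1],None,fx=3,fy=3,interpolation=cv2.INTER_CUBIC)
cv2.imwrite('pics/m13.png',b)"
```

```text
12.3 [ 0.5329 -0.1602  0.1753] jaw 35.99 [-0.    0.15 -0.5 ] 0.0031409897263392703
```

View pics/m13.png

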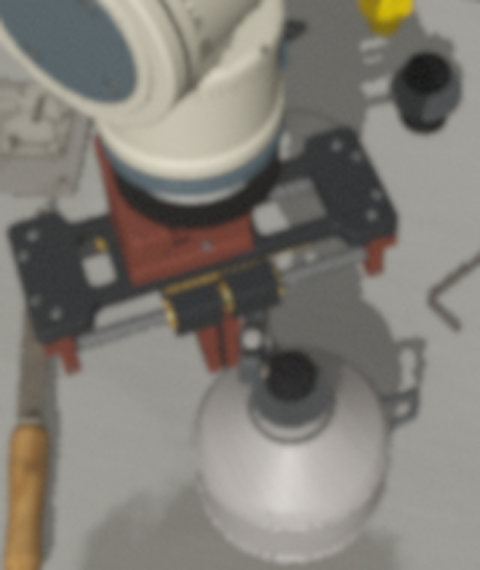

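View pics/w13.png

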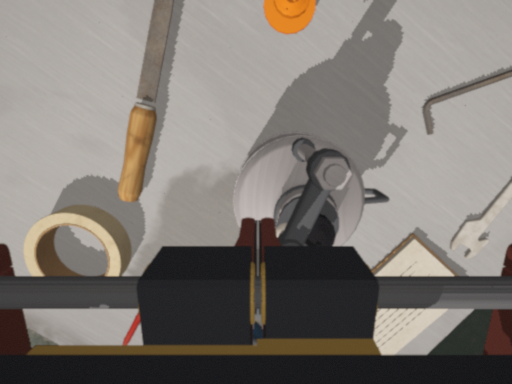

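>>> servo_tool(targets=[{"dx": 4,"dy": 0,"dz": 0,"spin": 0,"fingers": 1},{"dx": 7,"dy": 0,"dz": 0,"spin": 0,"fingers": 1},{"dx": 10,"dy": 0,"dz": 0,"spin": 0,"fingers": 1},{"dx": 12,"dy": 0.5,"dz": 0,"spin": 0,"fingers": 1},{"dx": 14,"dy": 0.5,"dz": 0,"spin": 0,"fingers": 1},{"dx": 14,"dy": 0.5,"dz": 0,"spin": 0,"fingers": 1}])

```text
time_s: 12.9
tool_pos: [0.5472, -0.1598, 0.1754]
tcp_rot: [40.4, 90.0, -13.6]
contact_force: [-1.1, 0.1, -0.5]
opening: 0.001
```

```bash
python3 -c "
from h import *
w=snap('wrist','w14');st()"
```

```text
12.95 [ 0.5472 -0.1599  0.1754] jaw 35.98 [0.14 0.17 0.19] 0.00524314050439247
```

View pics/w14.png

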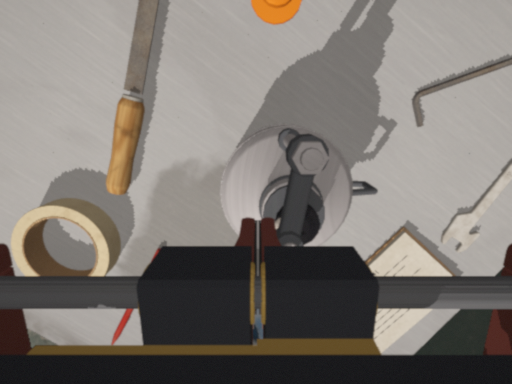

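```bash
cat >> h.py <<'E'
def ang(c,pp,sp):
    p=ray(c,*pp,.184);q=ray(c,*sp,.18);n=np.degrees(np.arctan2(*(q-p)[1::-1]))
    print('post',p.round(4),'sp',q.round(4),np.linalg.norm((q-p)[:2]).round(4),'open deg',-53.7-n)
E
python3 -c "
from h import *
ang(dict(np.load('pics/w14.npz')),(313,155),(291,240))"
```

```text
post [ 0.5395 -0.1055  0.184 ] sp [ 0.5588 -0.1468  0.18  ] 0.0456 open deg 11.222410309064514
```

>>> servo_tool(targets=[{"dx": 2,"dy": 0.5,"dz": 0,"spin": 0,"fingers": 1},{"dx": 4,"dy": 1,"dz": 0,"spin": 0,"fingers": 1},{"dx": 6,"dy": 2,"dz": 0,"spin": 0,"fingers": 1},{"dx": 6,"dy": 2,"dz": 0,"spin": 0,"fingers": 1}])

```text
time_s: 13.35
tool_pos: [0.5536, -0.1577, 0.1756]
tcp_rot: [46.5, 89.9, -7.5]
contact_force: [0.8, -0.1, 0.0]
opening: 0.004
```

>>> servo_tool(targets=[{"dx": 1,"dy": 0.5,"dz": 0,"spin": 0,"fingers": 1},{"dx": 2,"dy": 1,"dz": 0,"spin": 0,"fingers": 1},{"dx": 2,"dy": 1,"dz": 0,"spin": 0,"fingers": 1}])

```text
time_s: 13.65
tool_pos: [0.5551, -0.1568, 0.1755]
tcp_rot: [33.8, 90.0, -20.2]
contact_force: [0.5, -0.3, 0.1]
opening: 0.007
```

```bash
python3 -c "
from h import *
w=snap('wrist','w15');st()"
```

```text
13.7 [ 0.555  -0.1568  0.1754] jaw 35.98 [ 0.62 -0.24  0.21] 0.0036701381932878617
```

View pics/w15.png

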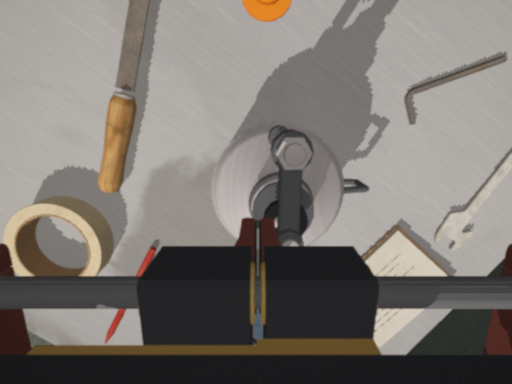

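>>> servo_tool(targets=[{"dx": 0.8,"dy": 0.6,"dz": 0,"spin": 0,"fingers": 1},{"dx": 1.6,"dy": 1.2,"dz": 0,"spin": 0,"fingers": 1},{"dx": 1.6,"dy": 1.2,"dz": 0,"spin": 0,"fingers": 1}])

```text
time_s: 14.0
tool_pos: [0.5561, -0.1561, 0.1754]
tcp_rot: [-81.8, 89.9, -135.8]
contact_force: [-1.9, -4.6, 1.6]
opening: 0.006
```

>>> servo_tool(targets=[{"dx": 0.8,"dy": 0.6,"dz": 0,"spin": 0,"fingers": 1},{"dx": 1.6,"dy": 1.2,"dz": 0,"spin": 0,"fingers": 1},{"dx": 1.6,"dy": 1.2,"dz": 0,"spin": 0,"fingers": 1}])

```text
time_s: 14.3
tool_pos: [0.5567, -0.1555, 0.1755]
tcp_rot: [-95.6, 89.8, -149.6]
contact_force: [-6.9, -8.6, 5.6]
opening: 0.005
```

```bash
python3 -c "
from h import *
w=snap('wrist','w16');st()
cv2.imwrite('pics/m16.png',cv2.resize(w['img'][110:260,190:380,::-1],None,fx=4,fy=4,interpolation=cv2.INTER_CUBIC))"
```

```text
14.35 [ 0.5567 -0.1555  0.1755] jaw 36.0 [-6.5  -5.86  4.79] 0.0061834885858409495
```

View pics/m16.png

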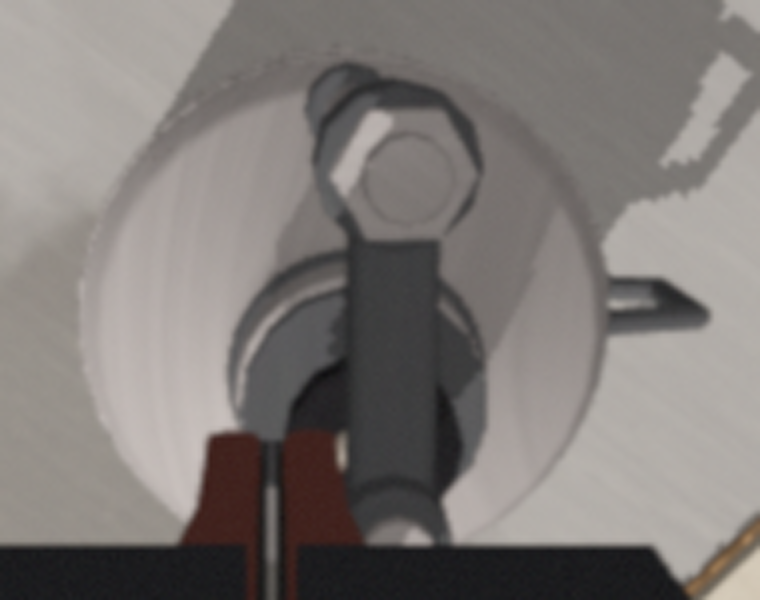

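```bash
python3 -c "
from h import *
w=dict(np.load('pics/w16.npz')); ang(w,(291.7,154.1),(292,244.5)); 
t=snap('scene','s16');tt=snap('top','t16');st()
b=cv2.resize(t['img'][190:340,180:310,::-1],None,fx=3.9,fy=3.9,interpolation=cv2.INTER_CUBIC)
cv2.imwrite('pics/m16b.png',b)"
```

```text
post [ 0.5407 -0.1066  0.184 ] sp [ 0.5704 -0.1441  0.18  ] 0.0478 open deg -2.042794364858949
14.45 [ 0.5566 -0.1555  0.1754] jaw 36.0 [-7.23 -7.25  4.99] 0.00486136773094168
```

View pics/m16b.png

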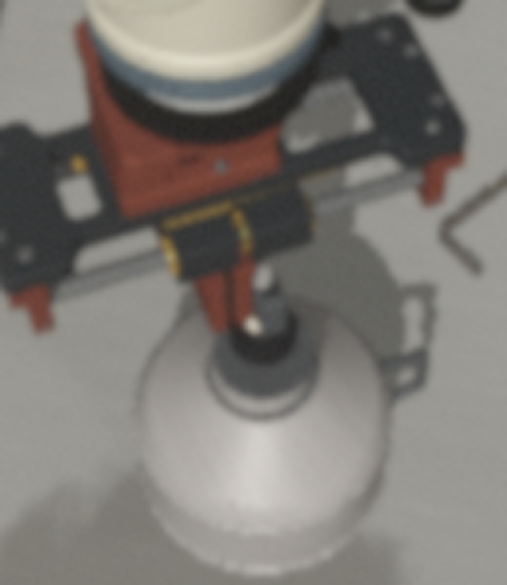

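The white pad sits over the head and the arm reads about 0° (±2°), with roughly 10 N on the fingers. I'll back off to see the arm clearly.

>>> servo_tool(targets=[{"dx": -4,"dy": -3,"dz": 0,"spin": 0,"fingers": 1},{"dx": -20,"dy": -14,"dz": 0,"spin": 0,"fingers": 1},{"dx": -40,"dy": -29,"dz": 20,"spin": 0,"fingers": 1},{"dx": -48,"dy": -35,"dz": 60,"spin": 0,"fingers": 1},{"dx": -48,"dy": -35,"dz": 105,"spin": 0,"fingers": 1},{"dx": -48,"dy": -35,"dz": 105,"spin": 0,"fingers": 1}])

```text
time_s: 15.05
tool_pos: [0.512, -0.1911, 0.2862]
tcp_rot: [35.3, 89.4, -18.8]
contact_force: [-0.4, -0.9, 0.3]
opening: 0.002
```

>>> servo_tool(targets=[{"dx": 20,"dy": 20,"dz": 0,"spin": 0,"fingers": 1},{"dx": 50,"dy": 35,"dz": 0,"spin": 0,"fingers": 1},{"dx": 61,"dy": 44,"dz": 0,"spin": 0,"fingers": 1},{"dx": 61,"dy": 44,"dz": 0,"spin": 0,"fingers": 1},{"dx": 61,"dy": 44,"dz": 0,"spin": 0,"fingers": 1}])

```text
time_s: 15.55
tool_pos: [0.5699, -0.1455, 0.2795]
tcp_rot: [-134.5, 89.9, 171.5]
contact_force: [0.1, 0.8, -0.7]
opening: 0.008
```

```bash
python3 -c "
from h import *
w=snap('wrist','w17');t=snap('scene','s17');st()
cv2.imwrite('pics/m17.png',cv2.resize(w['img'][110:230,170:340,::-1],None,fx=4.5,fy=4.5,interpolation=cv2.INTER_CUBIC))
cv2.imwrite('pics/m17b.png',cv2.resize(t['img'][220:320,200:310,::-1],None,fx=5,fy=5,interpolation=cv2.INTER_CUBIC))"
```

```text
15.65 [ 0.5698 -0.1459  0.2799] jaw 35.96 [ 0.72 -0.43 -0.24] 0.002690710981862628
```

View pics/m17.png

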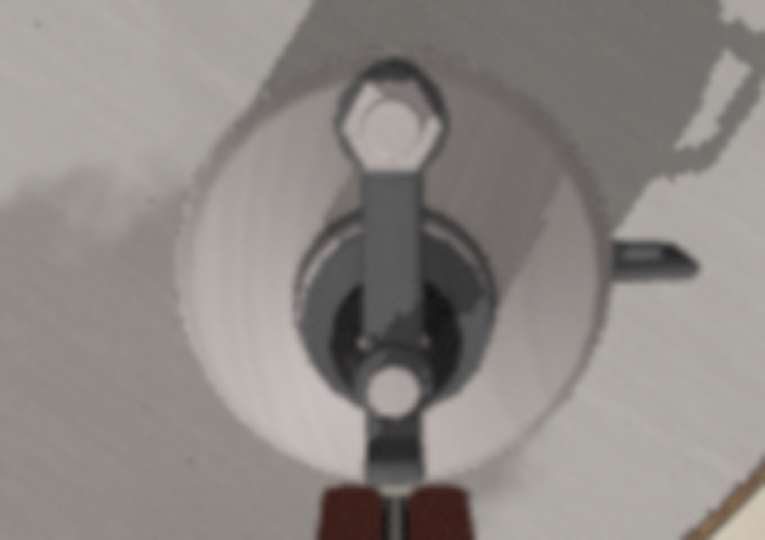

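View pics/m17b.png

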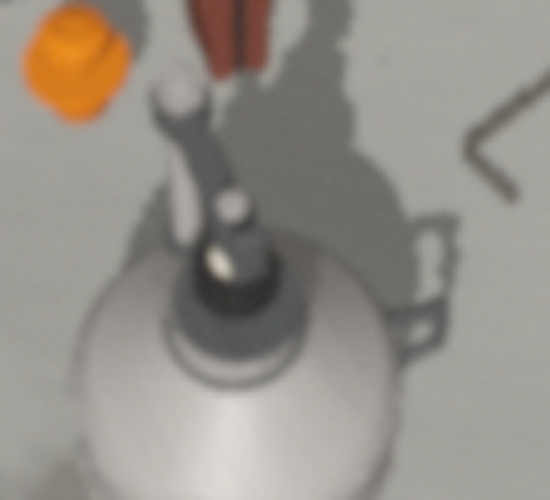

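```bash
python3 -c "
from h import *
w=dict(np.load('pics/w17.npz')); f=lambda x,y:(170+x/4.5-.4,110+y/4.5-.4)
ang(w,f(390,125),f(393,390))
print('head',ray(w,*f(395,335),.138))
a=cv2.imread('pics/scene0.png');b=cv2.imread('pics/s17.png')
cv2.imwrite('pics/m18.png',np.hstack([x[120:340,170:320] for x in(a,b)])[:, :].repeat(2,0).repeat(2,1))"
```

```text
post [ 0.5401 -0.1069  0.184 ] sp [ 0.57   -0.1472  0.18  ] 0.0502 open deg -0.29223627269423247
head [ 0.56970367 -0.14623263  0.138     ]
```

View pics/m18.png

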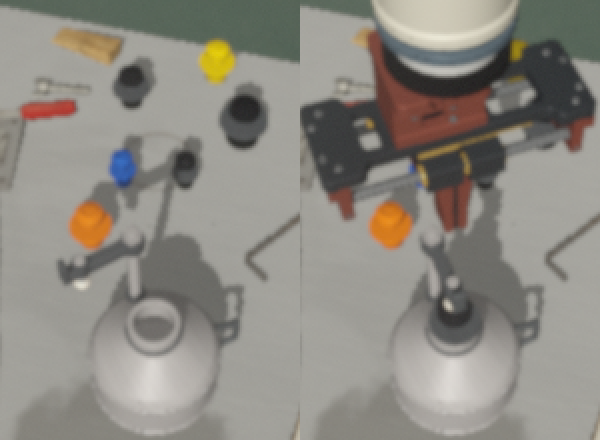

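The arm reads −0.3° of closed, with the spindle right over the neck centre. The can hasn't moved, and the fingers are clear of everything, so I'm handing in.

```bash
python3 -c "
from h import *
print(env.finish_job()); st()"
```

```text
the job is handed in; nothing more can be done
None
the job is handed in; nothing more can be done
```

The can is closed and the job is handed in; the last clock reading was 15.65 s. `finish_job` gives no verdict, so this rests on my own checks.

**What I did:** I gripped the medium black stopper by its head and lowered it into the neck until contact read about 14 N at the expected height. I then let go, checked it, and pushed the swing arm round to its stop with the shut fingers, reaching about 10 N. Then I backed the fingers clear.

**What the last checks showed:**
- **Stopper:** after release, before the arm was closed, the flange was about 1.3 mm off centre and the head about 0.8 mm. There was no visible tilt, and the crown's position in the scene view agreed with 141 mm.
- **Swing arm:** it stayed at −0.3° of closed after the fingers left, with its spindle within 1 mm of the neck centre. A reading while still pushing gave −2.0°, partly because the spindle was half hidden.
- **Can:** it stayed upright and its post stayed within 1 mm of its place.
- **Other stoppers:** the small and large ones were standing where they started in the last clear view, taken before the push. The gripper hid them in the final picture, but the fingers never went near them.

**Not measured directly:** I could not measure the pad's 2 mm snap or its pressing force. I inferred both from the arm staying at its stop with the pad centred over the head.

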